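# Mark a drill spot with a spring-loaded centre punch

### The job

Take the spring-loaded centre punch (orange cap, brass collar) from the tool block, set its tip on the yellow drill spot of the clamped bracket blank and press straight down, with the punch upright, until its hidden spring snaps and the yellow spot is dented. Do not scar the plate elsewhere, and do not ram the punch on hard after the snap (no more than 20 N). Then stand it back in the hole it came from, fully home, and leave everything else alone.

Things in the scene. Friction and masses are not known exactly. Their poses are not given: they have to be found in the camera images.
- punch_mid (a point): The centre punch, a 0.2 kg tool standing in one of the tool block's three holes (any of them). Point on its axis at the place to hold it by, on the steel grip, which is 20 mm square (flats along its x and y, parallel to the block's sides) and reaches from 30 mm below to 20 mm above it; its top 12 mm is orange, under a button 4 mm high. z is up along the axis.
- punch_collar (a point): Centre of the underside of the punch's brass collar, 36 mm below punch_mid. The collar is 30 mm in diameter, 6 mm thick and rests on the block's top. Below it a brass nose 12 mm in diameter, 22 mm long.
- punch_nose (a point): Lower end of the brass nose, on the axis, 58 mm below punch_mid. A 6 mm rod (tip 3 mm) sticks out below by 18 to 44 mm, differing each time: feel it. Pressed, the rod goes in against a spring: 3 N, rising to about 15 N at 8 mm, then it snaps and the force falls to about 3 N within 3 mm; at 11.5 mm is a hard stop, where force rises steeply. It springs out again when lifted.
- spot (a point): The drill spot: centre of a yellow disc 11 mm in diameter, flush with the upper face of the bracket blank, 30 mm above the table, where two scribed black lines cross. z is up.
- mark (a joint): Depth of the dent in the yellow spot in m: 0 untouched, 0.0025 fully marked. The spot gives way only under about 12 N, just short of what the punch's spring reaches when it snaps, and stays down.
- blank: The bracket blank: a flat steel plate 150 x 60 x 8 mm clamped by red clamps at both ends (up to 48 mm above the table) on a fixed wooden board 190 x 110 x 22 mm. Origin: centre of the board's underside on the table. x runs along the plate, z is up; the yellow spot lies at x = +45 mm, two plain drilled 10 mm holes at x = 0 and x = -50 mm. It cannot move.
- tool_block: Fixed wooden tool block, 60 mm (x) by 190 mm (y) and 70 mm high, with three through holes 18 mm in diameter on its y axis at y = -60, 0 and +60 mm. Origin: centre of its underside on the table. One hole holds the centre punch, the others the pin punch and the scriber.
- pin_punch_mid (a point): Bystander in the tool block: pin punch with a blue grip 14 mm in diameter; this point is on its axis 30 mm above the block's top; its top is 66 mm above the block.
- scriber_mid (a point): Bystander in the tool block: scriber with a green grip 14 mm in diameter; this point is on its axis 30 mm above the block's top; its top is 51 mm above the block.
- hammer_grip (a point): Bystander: hammer lying on the table; this point is on its handle.
- spanner_grip (a point): Bystander: steel spanner lying flat on the table; this point is on its handle.
- spray: Bystander: spray can, 64 mm in diameter, 190 mm high; origin at its underside.
- jar: Bystander: glass jar, 72 mm in diameter, 100 mm high; origin at its underside.
- bolt_bin: Bystander: grey open bin of bolts, 200 x 140 x 70 mm; origin at its underside.
- tape: Bystander: yellow tape measure, 70 x 40 x 65 mm; origin at its underside.
Things that resemble listed ones, but are neither listed nor needed, are in the scene too. Leave any pink or red look-alike of the part that bears punch_mid alone.

How it is judged:
By the outcome, as a careful person would: the job done as asked, in the order asked, and still so for the second after the job is handed in, with the robot touching nothing.
It also fails if it takes over 64 s, if anything falls off the work surface, if the arm or the gripper's body presses on something with over 40 N, if the wrist force passes 120 N, or if a joint passes its speed limit or range.

### The arm

A 7-joint arm with a two-finger parallel gripper is mounted at the origin on the work surface. World frame = base frame: x ahead of the robot, y to its left, z up, the work surface at z = 0. Lengths are in mm, angles in rad, forces in N, time in s.
With the tool pointing down it reaches from about 400 to 875 mm from the base axis. Payload 6.5 kg.
Tool frame: the origin (TCP) lies midway between the tips of the shut fingers; the grasp point (between the pads) lies 19 mm behind it (manip.hold_point_z is the z of the grasp point in the tool frame, in mm); z points along the fingers, x is the direction in which the jaws open and shut, and the axes are right-handed (so a half turn about z gives the same grasp; the last joint's range is limited). The gripper opens to 85 mm and grips with 20 to 120 N. Pads are 22 mm wide; open, the fingers measure 114 mm over their backs; the gripper's body (76 mm by 85 mm) begins 54 mm behind the grasp point. The pads swing forward as they close: fully open they stand 13 mm farther back than shut.
Start: joints at [1.069, 0.536, -0.004, 1.538, 0.003, 1.067, -0.071], TCP at [274.383, -589.24, 231.29] pointing down, gripper open.
Joint ranges: [-2.7, 2.7], [-0.37, 2.16], [-1.27, 1.26], [0.24, 2.4], [-1.31, 4.45], [0.19, 1.91], [-2.76, 2.76]. Speed limits (rad/s): [2.39, 2.39, 3.14, 3.14, 3.14, 3.14, 3.14].

### API

Orientations are given as a rotation vector (axis times angle).
In Python, from cell import manip gives the robot as it stands. The module is installed in compiled form; this text tells all that it offers. Calls block until the motion is done:
- manip.goto(position, orientation): joint-space move of the TCP to a pose.
- manip.move_straight(position, frame=None, speed=150): straight line of the TCP; frame=None keeps the orientation; speed is the mean speed in mm/s.
- manip.move_j(angles): joint-space move.
- manip.gripper_to(opening, strength=None): finger opening in mm; strength is the grip in N (None keeps the last); returns when the fingers have stopped.
- manip.sleep(seconds).
- manip.solve_ik(position, orientation): joint angles nearest the present ones, or None.
- manip.get_obs(): the state.
- manip.grab_frame(name): name is "scene" or "top" or "wrist"; returns a dict with "color" (480x640x3 uint8, red, green, blue), "vfov" (degrees; the focal length in pixels is half the picture's height over the tangent of half this angle, whatever the lens; pixels are square), "cx", "cy" (the principal point, pixels), "extrinsics" (4x4, takes a point from world to camera coordinates); the wrist camera has in their place "mount" (4x4, takes a point from camera to tool coordinates, whose origin is the TCP and whose axes are the tool frame's). Camera axes: x right, y down, z forward; pixel columns grow to the right and rows downward; lengths in mm; the calibration is good to about 2 mm. A picture is of the moment at which its call begins: read the wrist's pose just before it. There is no depth.
A pose or a line that the arm cannot do raises manip.Unreachable and nothing moves.
- manip.close_job(): hands the job in, once; it reports no verdict.
The state is a dict: "time_s": time; "joint_pos": joint angles; "joint_vel": joint speeds; "tau": joint torques, N m; "ee_pos": TCP position; "tcp_rot": TCP orientation; "wrist_force": force on the tool from outside, world axes, zero at the start; "wrist_torque": the same for the moment, N m; "gripper_width": finger opening in mm.
Only numpy, scipy, OpenCV 4.12 (cv2) and the standard library are available. Lean on these libraries where they do the work, as an engineer would, in place of code of your own. Each camera call takes 0.05 s, during which the arm holds its last target.

## Working session

There is one attempt and no reset: what is moved stays moved. The work goes in short steps, each a Python script; the robot and the scene stay as the last script left them, time stands still between calls to the robot, and variables do not carry over. Pictures are saved under pics/ and viewed, and the job is handed in when it is done.

```bash
mkdir -p pics; ls; python3 - <<'E'
from cell import manip
import cv2
for n in ["scene","top","wrist"]:
    f=manip.grab_frame(n); cv2.imwrite(f"pics/{n}0.png",f["color"][:,:,::-1])
    print(n,f["vfov"],f["cx"],f["cy"],f.get("extrinsics",f.get("mount")))
    print(f.keys())
o=manip.get_obs();print(o, manip.hold_point_z)
E
```

```text
pics
scene 49.13879948518995 326.54096326371905 239.1077329638911 [[ 3.24120992e-01  9.45984194e-01 -7.71284402e-03 -2.09645099e+02]
 [ 6.69091632e-01 -2.34998183e-01 -7.05047687e-01 -2.68845588e+02]
 [-6.68776472e-01  2.23360157e-01 -7.09117953e-01  1.65999032e+03]
 [ 0.00000000e+00  0.00000000e+00  0.00000000e+00  1.00000000e+00]]
dict_keys(['color', 'vfov', 'cx', 'cy', 'extrinsics'])
top 47.101357582944324 323.8248731707822 241.7755512281654 [[-1.95811035e-02 -9.99581758e-01 -2.12812119e-02  7.96176943e+01]
 [-9.91483829e-01  2.21546645e-02 -1.28331557e-01  5.43410602e+02]
 [ 1.28749362e-01  1.85871040e-02 -9.91502961e-01  1.37235602e+03]
 [ 0.00000000e+00  0.00000000e+00  0.00000000e+00  1.00000000e+00]]
dict_keys(['color', 'vfov', 'cx', 'cy', 'extrinsics'])
wrist 61.883908586706475 317.6985878463589 235.52710231938215 [[ 9.99999506e-01  1.46399387e-04 -9.83336289e-04  4.89878443e-01]
 [ 1.79525595e-04  9.46246864e-01  3.23445265e-01 -8.34880680e+01]
 [ 9.77831069e-04 -3.23445282e-01  9.46246370e-01 -1.42364481e+02]
 [ 0.00000000e+00  0.00000000e+00  0.00000000e+00  1.00000000e+00]]
dict_keys(['color', 'vfov', 'cx', 'cy', 'mount'])
{'time_s': 0.15, 'joint_pos': array([ 1.06879901,  0.53701965, -0.0044376 ,  1.53864856,  0.00260848,
        1.06729881, -0.07118513]), 'joint_vel': array([ 1.47322875e-03, -3.17584091e-03,  1.01342264e-03, -2.40898492e-03,
        3.47477778e-04, -9.35110252e-05, -2.48931163e-04]), 'tau': array([ 1.36377494e-03, -5.83788300e+01,  1.04954828e+00, -2.59352607e+01,
        1.23621739e-02,  6.53677518e-03, -3.42435635e-05]), 'ee_pos': array([ 274.16801969, -588.80591294,  230.59559904]), 'tcp_rot': array([-2.64867585e+00,  1.68822215e+00,  1.89971403e-03]), 'wrist_force': array([-0.13778115, -1.22956377, -0.05756805]), 'wrist_torque': array([ 0.02290034, -0.0341459 ,  0.02781432]), 'gripper_width': 85.56286609570621} -18.700000000000003
```

View pics/scene0.png

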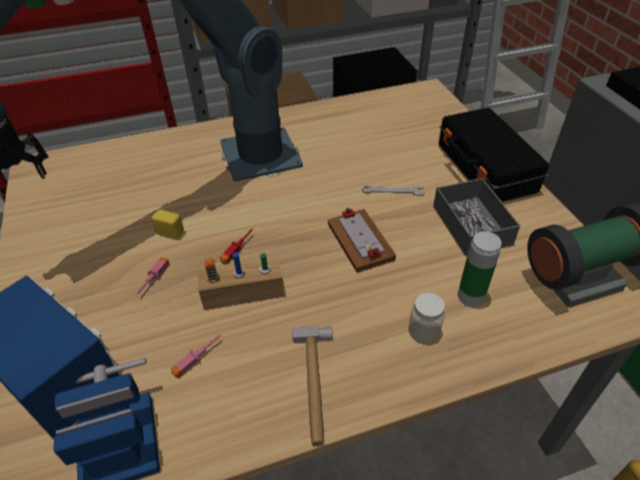

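View pics/top0.png

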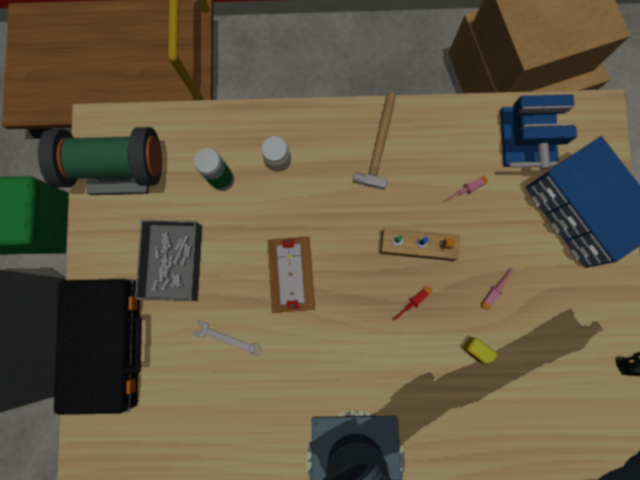

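View pics/wrist0.png

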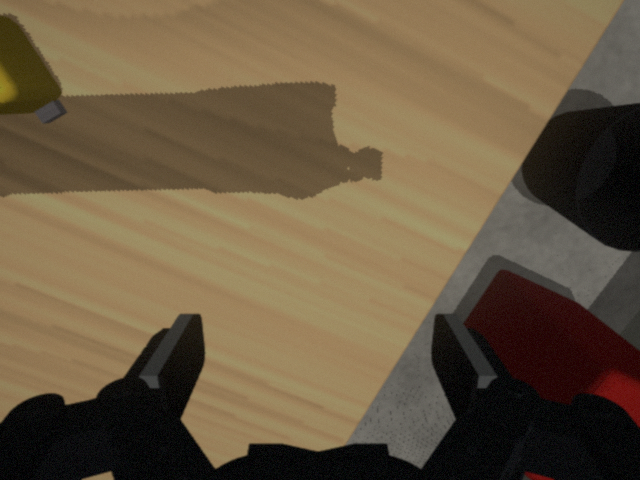

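The top view shows the centre punch at about (449,243), the blue and green tools at (422,241) and (397,239), and the plate with its spot near (290,257). The pink and red look-alikes lie on the table.

```bash
cat > h.py <<'E'
import numpy as np, cv2
from scipy.spatial.transform import Rotation as R
from cell import manip
def cam(name):
    o=manip.get_obs(); f=manip.grab_frame(name)
    fl=240/np.tan(np.radians(f["vfov"])/2)
    K=np.array([[fl,0,f["cx"]],[0,fl,f["cy"]],[0,0,1]])
    if "extrinsics" in f: E=f["extrinsics"]; C2W=np.linalg.inv(E)
    else:
        T=np.eye(4);T[:3,:3]=R.from_rotvec(o["tcp_rot"]).as_matrix();T[:3,3]=o["ee_pos"]; C2W=T@f["mount"]
    return dict(img=f["color"],K=K,C2W=C2W,E=np.linalg.inv(C2W))
def onplane(c,uv,z):
    d=c["C2W"][:3,:3]@np.linalg.inv(c["K"])@np.array([uv[0],uv[1],1.]); o=c["C2W"][:3,3]
    return o+d*(z-o[2])/d[2]
def ray(c,uv):
    d=c["C2W"][:3,:3]@np.linalg.inv(c["K"])@np.array([uv[0],uv[1],1.]); return c["C2W"][:3,3],d/np.linalg.norm(d)
def tri(*rs):
    A=0;b=0
    for o,d in rs:
        P=np.eye(3)-np.outer(d,d);A=A+P;b=b+P@o
    x=np.linalg.solve(A,b); return x,[np.linalg.norm((np.eye(3)-np.outer(d,d))@(x-o)) for o,d in rs]
def proj(c,p):
    q=c["E"]@np.append(p,1); u=c["K"]@(q[:3]/q[2]); return u[:2]
def blobs(c,lo,hi,roi=None,minA=4):
    hsv=cv2.cvtColor(c["img"],cv2.COLOR_RGB2HSV)
    m=cv2.inRange(hsv,np.array(lo),np.array(hi))
    if roi: k=np.zeros_like(m);k[roi[1]:roi[3],roi[0]:roi[2]]=1;m=m*k
    n,l,s,ce=cv2.connectedComponentsWithStats(m)
    return m,[(int(s[i,4]),s[i,:4].tolist(),ce[i].round(1).tolist()) for i in range(1,n) if s[i,4]>=minA]
E
python3 - <<'E'
from h import *
for n,roi1,roi2 in [("top",(370,220,470,270),(260,230,320,320)),("scene",(190,240,290,310),(320,200,400,275))]:
    c=cam(n)
    print(n,"orange",blobs(c,(5,150,100),(17,255,255),roi1)[1])
    print("blue",blobs(c,(105,150,60),(125,255,255),roi1)[1])
    print("green",blobs(c,(50,100,30),(90,255,255),roi1)[1])
    print("yellow",blobs(c,(20,100,100),(35,255,255),roi2)[1])
    for r in (roi1,roi2):
        a=c["img"][r[1]:r[3],r[0]:r[2],::-1]; cv2.imwrite(f"pics/{n}_{r[0]}.png",cv2.resize(a,None,fx=6,fy=6,interpolation=cv2.INTER_NEAREST))
c=cam("top");print(onplane(c,(449,243),110),onplane(c,(290,257),30))
E
```

```text
top orange [(79, [446, 238, 9, 10], [450.2, 242.1])]
blue [(18, [422, 238, 5, 5], [424.1, 239.9])]
green [(24, [396, 236, 6, 6], [398.3, 238.2])]
yellow [(4, [310, 243, 2, 4], [310.2, 244.5]), (10, [287, 255, 4, 3], [288.8, 256.0])]
scene orange [(5, [235, 240, 5, 3], [237.0, 241.4]), (5, [227, 244, 5, 5], [229.0, 246.0]), (51, [220, 253, 9, 9], [223.5, 256.9]), (72, [204, 258, 10, 9], [208.7, 261.9])]
blue [(66, [233, 253, 7, 20], [236.2, 261.5])]
green [(60, [261, 254, 6, 15], [263.6, 260.6])]
yellow [(9, [367, 244, 3, 3], [368.0, 245.0])]
[ 525.62090926 -234.69111332  110.        ] [508.32892653 155.76480686  30.        ]
```

```bash
python3 - <<'E'
import cv2,numpy as np
a=[cv2.resize(cv2.imread(f"pics/{n}.png"),(400,300)) for n in ("top_370","top_260","scene_190","scene_320")]
cv2.imwrite("pics/m.png",np.vstack([np.hstack(a[:2]),np.hstack(a[2:])]))
E
```

```text
(no output)
```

View pics/m.png

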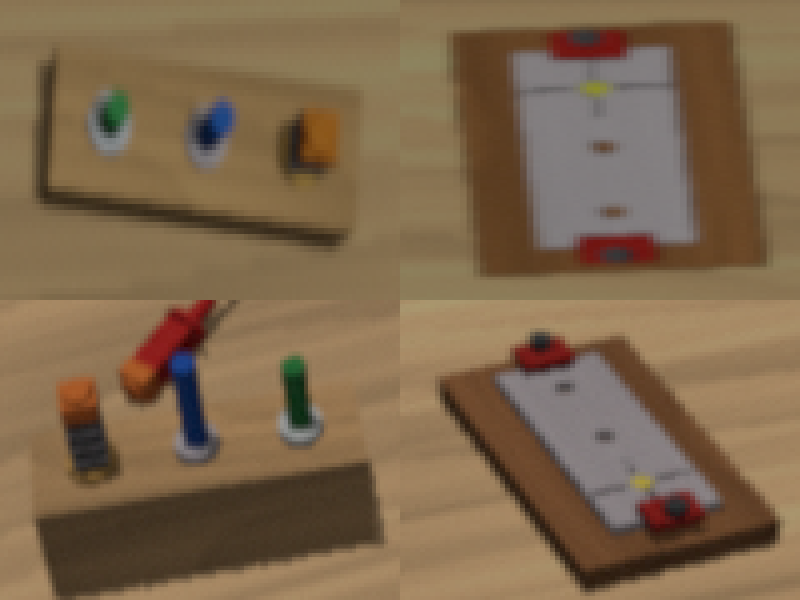

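```bash
python3 - <<'E'
from h import *
c=cam("top");s=cam("scene")
o=onplane(c,(450.2,242.1),128);b=onplane(c,(424.1,239.9),130);g=onplane(c,(398.3,238.2),115)
print(o,b,g)
print(onplane(s,(208.7,261.9),120),onplane(s,(236.2,254),136),onplane(s,(263.6,255),121))
print(tri(ray(c,(450.2,242.1)),ray(s,(208.7,261))))
print("spot",onplane(c,(288.8,256),30),onplane(s,(368,245),30))
d=g-o; yaw=np.arctan2(d[1],d[0]); print(np.degrees(yaw), np.linalg.norm(d[:2]))
# block y axis along d or so; jaw x perp
for a in (yaw-np.pi/2,yaw+np.pi/2):
    M=np.array([[np.cos(a),np.sin(a),0],[np.sin(a),-np.cos(a),0],[0,0,-1]]).T
    M=np.column_stack([[np.cos(a),np.sin(a),0],[np.sin(a),-np.cos(a),0],[0,0,-1]])
    rv=R.from_matrix(M).as_rotvec()
    print(np.degrees(a),rv,manip.solve_ik([o[0],o[1],260],rv),manip.solve_ik([508,156,190],rv))
E
```

```text
[ 525.50707053 -233.86676763  128.        ] [ 531.90516158 -171.97176429  130.        ] [ 539.3563498  -112.74201738  115.        ]
[ 521.96959622 -234.69373314  120.        ] [ 533.97914235 -172.69249756  136.        ] [ 543.01301623 -113.72349741  121.        ]
(array([ 525.67267425, -234.19500436,  126.61792987]), [np.float64(0.035715282619602925), np.float64(0.03571528261955536)])
spot [510.97117622 158.81451095  30.        ] [511.22767885 157.91211848  30.        ]
83.47718624129409 121.91393546709145
-6.5228137587059045 [ 3.13650442 -0.17873009  0.        ] [ 0.60345587  0.40233626 -0.34432214  1.69618307  0.15131819  1.06926995
  0.09771104] [ 0.20230331  0.49863908 -0.75800441  1.8573821   0.41597452  0.95036107
 -0.85652816]
173.4771862412941 [0.17873009 3.13650442 0.        ] [-0.4101662   0.59856283  1.09690472  1.7537688  -0.57980411  1.15582673
 -2.39224467] [ 0.40301194  0.6318378  -1.0722791   1.84761299  0.6384096   1.05620802
  2.10327171]
```

```bash
cat >> h.py <<'E'
def down(a,tilt=None):
    M=np.column_stack([[np.cos(a),np.sin(a),0],[np.sin(a),-np.cos(a),0],[0,0,-1]])
    return R.from_matrix(M).as_rotvec()
A0=np.radians(-6.52)
E
python3 - <<'E'
from h import *
manip.goto([529,-215,290],down(A0)); manip.sleep(0.3)
c=cam("wrist"); cv2.imwrite("pics/w1.png",c["img"][:,:,::-1]); np.savez("w1.npz",**c)
print(manip.get_obs()["time_s"],manip.get_obs()["ee_pos"],manip.get_obs()["wrist_force"])
E
```

```text
2.425 [ 528.87855685 -215.36774074  289.90863543] [-0.11496033 -0.09001505  0.07384087]
```

View pics/w1.png

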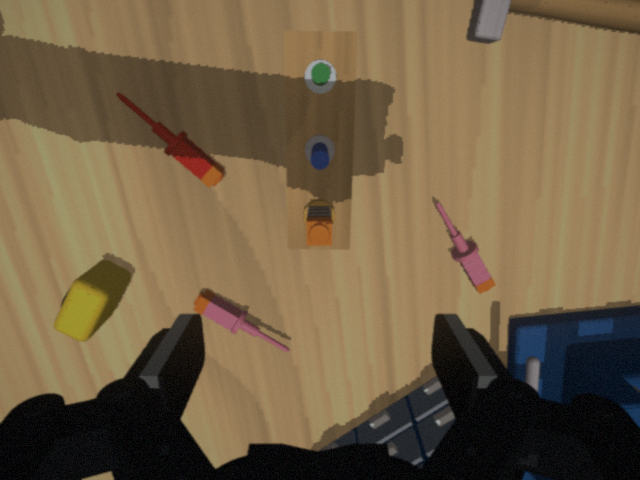

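The wrist view shows the punch cap at (319,234) with its flats aligned to the block. The blue tool is at (320,155), the green one at (321,73), and the block edges are about vertical.

```bash
python3 - <<'E'
from h import *
c=dict(np.load("w1.npz"))
m,b=blobs(c,(5,150,100),(17,255,255),(290,190,350,260));print(b)
cn=max(cv2.findContours(m,cv2.RETR_EXTERNAL,cv2.CHAIN_APPROX_NONE)[0],key=cv2.contourArea)
print(cv2.minAreaRect(cn))
r=c["img"][190:255,280:360,::-1];cv2.imwrite("pics/w1c.png",cv2.resize(r,None,fx=8,fy=8,interpolation=cv2.INTER_NEAREST))
for p in [(528.7,-234,126),(525.6,-234.2,126),(525.6,-234.2,130),(525.6,-234.2,106)]: print(proj(c,p))
# cap top-face edges
x0,y0,w,h=b[0][1]
print(onplane(c,(x0,y0+h),126),onplane(c,(x0+w,y0+h),126))
# white washers/collars ->z 70ish ; blue,green
for lo,hi,roi in [((105,150,40),(125,255,255),(300,135,340,175)),((50,100,30),(90,255,255),(300,55,345,90))]:
    print(blobs(c,lo,hi,roi)[1])
E
```

```text
[(652, [306, 217, 27, 29], [318.4, 233.0])]
((319.0, 231.0), (26.0, 28.0), 0.0)
[320.06750106 231.9751422 ]
[316.27408721 232.62623191]
[316.24794265 234.2092209 ]
[316.39611592 225.23769243]
[ 515.94604647 -244.65548272  126.        ] [ 537.81432682 -247.16744373  126.        ]
[(5, [318, 151, 3, 4], [319.2, 152.6]), (6, [314, 153, 4, 4], [315.8, 154.3]), (6, [322, 153, 4, 3], [323.0, 153.5]), (4, [318, 157, 3, 3], [318.8, 158.2]), (4, [326, 158, 2, 3], [326.8, 158.8]), (5, [325, 162, 2, 3], [325.6, 163.0])]
[(281, [312, 64, 18, 21], [320.3, 73.6])]
```

View pics/w1c.png

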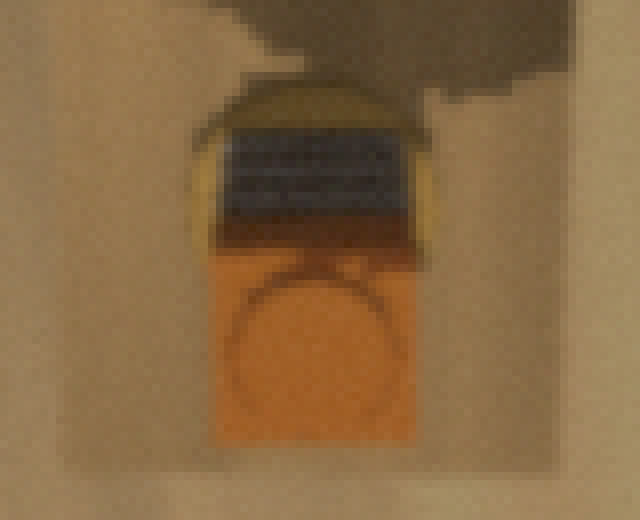

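```bash
python3 - <<'E'
from h import *
manip.goto([512,177,200],down(A0)); manip.sleep(0.3)
c=cam("wrist"); cv2.imwrite("pics/w2.png",c["img"][:,:,::-1]); np.savez("w2.npz",**c)
print(manip.get_obs()["time_s"],manip.get_obs()["ee_pos"])
m,b=blobs(c,(22,100,100),(35,255,255),(200,150,450,350));print(b)
for q in b: print(onplane(c,q[2],30))
c=dict(np.load("w1.npz"));print("punch",onplane(c,(319.4,233.1),130))
E
```

```text
4.2667 [512.23506467 176.58392451 200.0960761 ]
[(123, [314, 225, 13, 12], [320.4, 230.4])]
[512.53850519 157.25230225  30.        ]
punch [ 528.20007375 -233.56130631  130.        ]
```

View pics/w2.png

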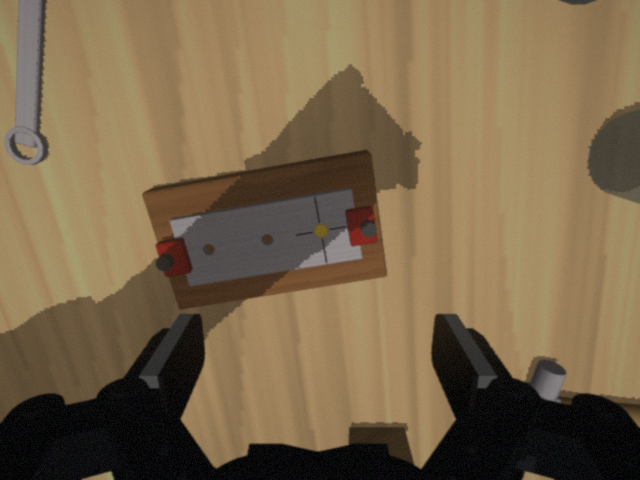

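```bash
cat >> h.py <<'E'
PX,PY=528.2,-233.6
SX,SY=512.5,157.3
def st(t=""):
    o=manip.get_obs(); print(t,round(o["time_s"],2),o["ee_pos"].round(2),"F",o["wrist_force"].round(2),"T",o["wrist_torque"].round(2),"w",round(o["gripper_width"],2)); return o
E
python3 - <<'E'
from h import *
manip.goto([PX,PY,190],down(A0)); 
manip.move_straight([PX,PY,86],speed=100); manip.sleep(0.3);st("at")
c=cam("wrist"); cv2.imwrite("pics/w3.png",c["img"][:,:,::-1])
E
```

```text
at 7.28 [ 528.38 -233.7    86.33] F [-0.15 -0.25 -0.32] T [ 0.05  0.01 -0.  ] w 85.69
```

View pics/w3.png

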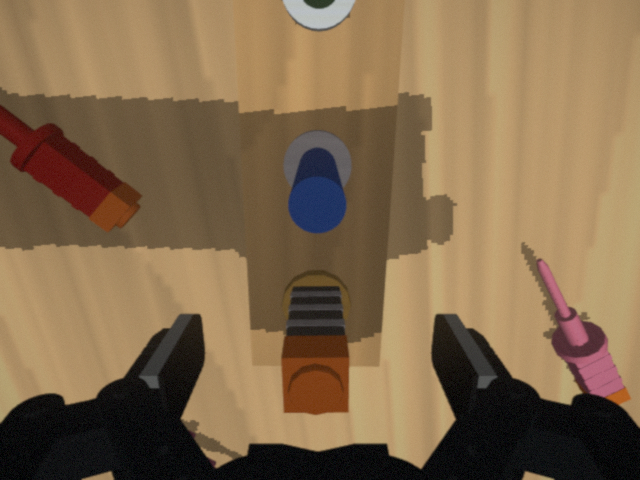

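The punch, at (316,387), is centred between the fingers, whose inner faces are at columns 203 and 433. I'm closing on it.

```bash
python3 - <<'E'
from h import *
c=cam("wrist");print(proj(c,(PX,PY,130)))
manip.gripper_to(15,strength=100);manip.sleep(0.2);st("closed")
manip.move_straight([PX,PY,100],speed=40);manip.sleep(0.3);st("up14")
c=cam("wrist"); cv2.imwrite("pics/w4.png",c["img"][:,:,::-1])
E
```

```text
[315.70144503 391.09934587]
closed 8.19 [ 528.44 -233.6    86.15] F [-0.78  0.88  2.87] T [ 0.05 -0.09 -0.01] w 18.92
up14 8.99 [ 528.08 -233.51   99.81] F [ 0.42  0.29 -1.27] T [-0.02 -0.    0.04] w 19.19
```

View pics/w4.png

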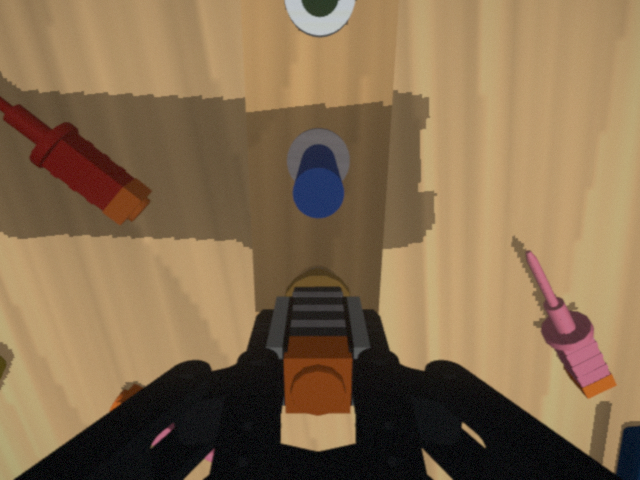

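```bash
python3 - <<'E'
from h import *
c=cam("wrist")
o=manip.get_obs()["ee_pos"]; dz=o[2]-86.15
for dy in (0,1,2): print(dy,[proj(c,(PX+k[0],PY+dy+k[1],k[2]+dz)).round(1) for k in [(-10,-10,126),(10,-10,126),(-10,10,126),(0,0,130),(0,7.5,130)]])
r=c["img"][270:430,250:390,::-1];cv2.imwrite("pics/w4c.png",cv2.resize(r,None,fx=3.7,fy=3.7,interpolation=cv2.INTER_NEAREST))
E
```

```text
0 [array([288.7, 411.5]), array([351.4, 405.8]), array([279.7, 358.5]), array([316.3, 391.7]), array([313.4, 370.8])]
1 [array([288.3, 409. ]), array([351.2, 403.3]), array([279.2, 355.7]), array([315.9, 388.9]), array([313., 368.])]
2 [array([287.9, 406.5]), array([350.9, 400.7]), array([278.7, 352.9]), array([315.5, 386.2]), array([312.6, 365.1])]
```

View pics/w4c.png

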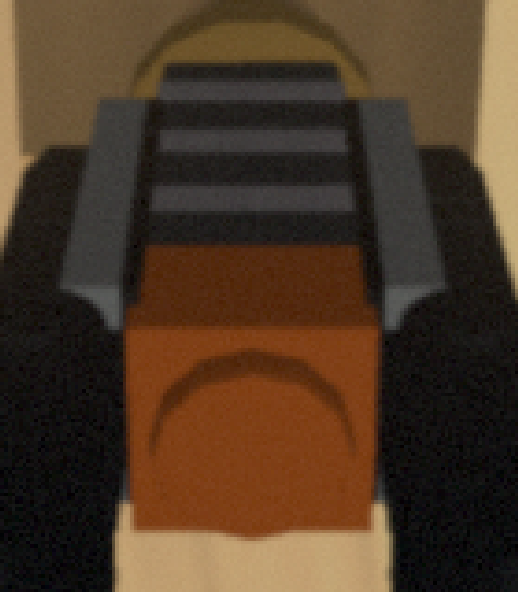

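```bash
python3 - <<'E'
from h import *
manip.move_straight([PX,PY,240],speed=150)
manip.goto([512.8,158.6,200],down(A0));manip.sleep(0.5);st("above")
for n in ("wrist","scene"):
    c=cam(n); cv2.imwrite(f"pics/{n}5.png",c["img"][:,:,::-1]);np.savez(f"{n}5.npz",**c)
E
```

```text
above 12.14 [512.85 158.47 200.02] F [-0.48 -0.77 -1.03] T [-0.01 -0.04 -0.02] w 19.2
```

View pics/wrist5.png

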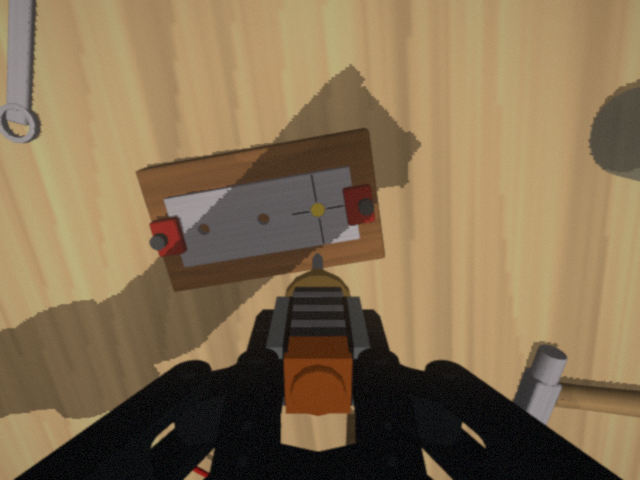

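View pics/scene5.png

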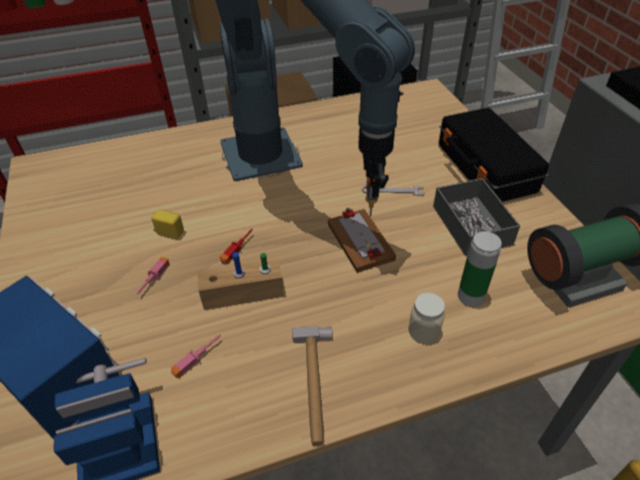

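The wrist view shows the rod tip at about (317,256) and the yellow spot at (318,210).

```bash
python3 - <<'E'
from h import *
c=dict(np.load("wrist5.npz"))
for z in range(108,150,4): print(z,proj(c,(512.85,157.8,z)).round(1))
print(proj(c,(512.85,157.8,30)))
r=c["img"][190:310,270:370,::-1];cv2.imwrite("pics/w5c.png",cv2.resize(r,None,fx=5,fy=5,interpolation=cv2.INTER_NEAREST))
E
```

```text
108 [317.4 241.3]
112 [317.4 243.5]
116 [317.4 245.7]
120 [317.3 248.1]
124 [317.3 250.5]
128 [317.3 253. ]
132 [317.3 255.5]
136 [317.3 258.2]
140 [317.2 261. ]
144 [317.2 263.8]
148 [317.2 266.8]
[317.609153   208.78567742]
```

View pics/w5c.png

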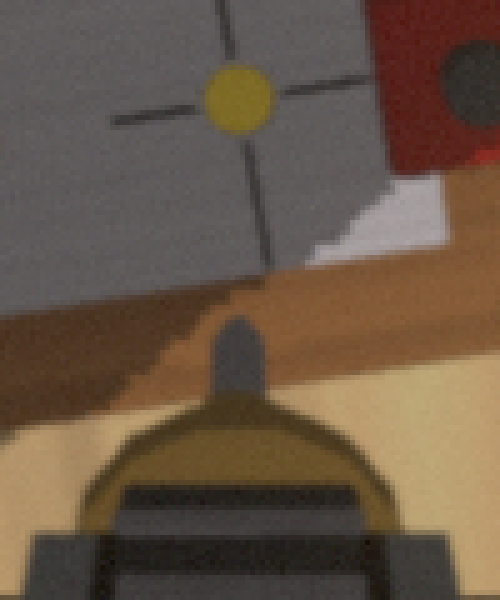

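```bash
python3 - <<'E'
from h import *
manip.move_straight([512.8,158.3,113],speed=80);manip.sleep(0.4);st()
c=cam("wrist");np.savez("w6.npz",**c)
r=c["img"][190:310,240:400,::-1];cv2.imwrite("pics/w6c.png",cv2.resize(r,None,fx=5,fy=5,interpolation=cv2.INTER_NEAREST))
E
```

```text
13.88 [512.87 158.3  113.13] F [ 0.41  0.54 -1.73] T [0.01 0.   0.05] w 18.75
```

View pics/w6c.png

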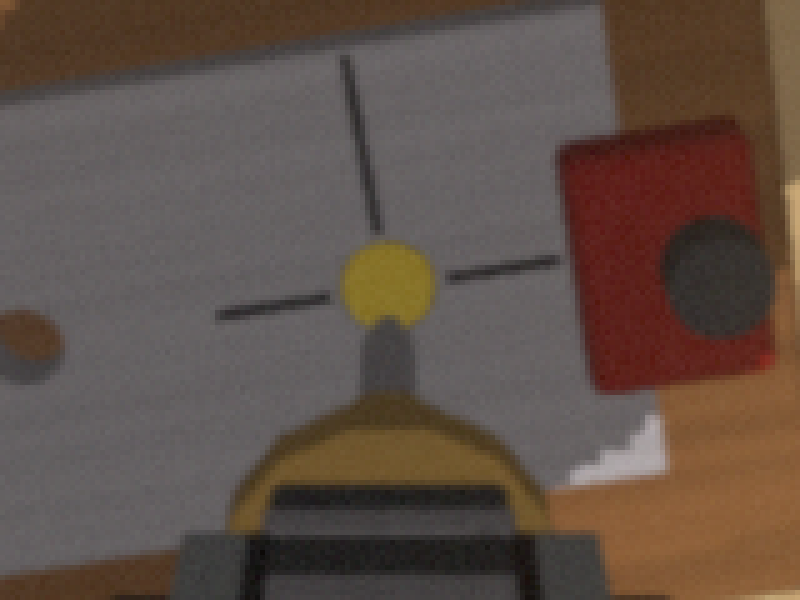

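```bash
python3 - <<'E'
from h import *
manip.move_straight([512.8,158.3,105],speed=40);manip.sleep(0.3);st()
c=cam("wrist");np.savez("w7.npz",**c)
for z in (30,31,32,34,36,38): print(z,proj(c,(512.8,157.6,z)).round(1))
print(blobs(c,(22,100,80),(35,255,255),(290,200,350,290))[1])
r=c["img"][190:310,240:400,::-1];cv2.imwrite("pics/w7c.png",cv2.resize(r,None,fx=5,fy=5,interpolation=cv2.INTER_NEAREST))
E
```

```text
14.58 [512.89 158.36 105.11] F [ 0.62  0.08 -2.53] T [-0.01  0.04  0.02] w 18.47
30 [317.2 251.2]
31 [317.2 251.8]
32 [317.1 252.5]
34 [317.1 253.7]
36 [317.1 255. ]
38 [317.1 256.3]
[(223, [308, 243, 19, 16], [317.1, 250.3])]
```

View pics/w7c.png

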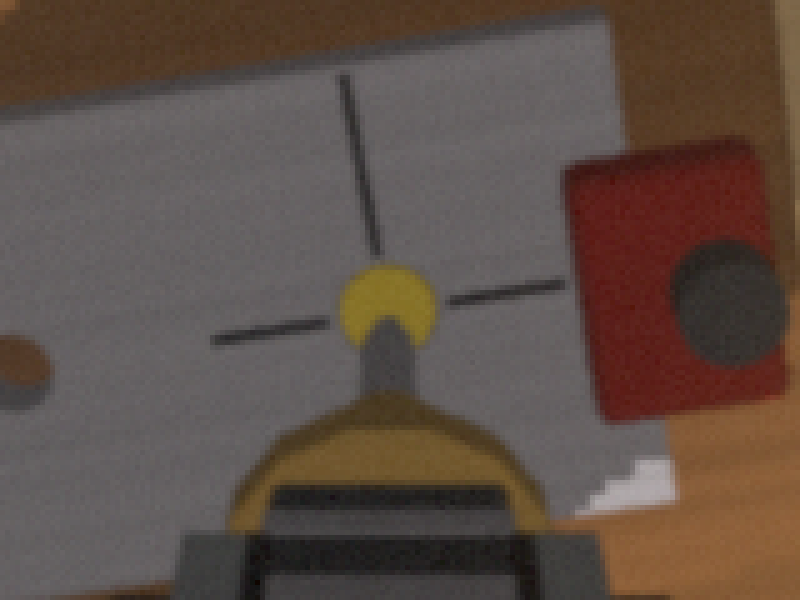

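```bash
python3 - <<'E'
from h import *
def fz(n=4):
    v=[]
    for _ in range(n): v.append(manip.get_obs()["wrist_force"]); manip.sleep(0.02)
    return np.mean(v,0)
f0=fz(8); z=105.0; mx=0; print("base",f0.round(2))
for i in range(45):
    step=0.5
    z-=step
    manip.move_straight([512.8,158.3,z],speed=12); manip.sleep(0.03)
    f=fz()-f0; o=manip.get_obs(); mx=max(mx,f[2])
    print(round(z,2),round(o["ee_pos"][2],2),f.round(2),round(o["time_s"],2))
    if f[2]>18 or (mx>8 and f[2]<mx-5): print("STOP",mx);break
E
```

```text
base [-0.06  0.03 -2.17]
104.5 104.49 [-0.01  0.22  0.78] 15.12
104.0 103.98 [0.08 0.57 0.24] 15.47
103.5 103.49 [-0.1   0.27  0.49] 15.82
103.0 102.99 [-0.53 -0.22  0.32] 16.17
102.5 102.49 [ 0.12 -0.18  0.22] 16.52
102.0 101.99 [-0.27 -0.16  0.21] 16.87
101.5 101.5 [ 0.11 -0.14  0.59] 17.22
101.0 101.01 [-0.22 -0.07  0.64] 17.57
100.5 100.48 [-0.13  0.33  0.86] 17.92
100.0 100.08 [0.3  0.36 1.36] 18.27
99.5 99.65 [ 0.24 -0.19  3.84] 18.62
99.0 99.07 [-0.45  0.04  3.62] 18.97
98.5 98.54 [0.15 0.13 4.39] 19.32
98.0 98.02 [ 0.44 -0.37  4.55] 19.67
97.5 97.53 [ 0.18 -0.16  4.4 ] 20.02
97.0 97.03 [ 0.31 -0.21  5.11] 20.37
96.5 96.5 [-0.04  0.45  5.1 ] 20.72
96.0 96.04 [-0.16  0.18  6.17] 21.07
95.5 95.52 [-0.07  0.26  6.45] 21.42
95.0 95.05 [-0.18  0.15  6.7 ] 21.77
94.5 94.53 [-0.17  0.03  7.17] 22.12
94.0 94.12 [-0.46 -0.16  8.2 ] 22.47
93.5 93.63 [-0.63  0.07  7.99] 22.82
93.0 93.22 [-0.47 -0.29  9.22] 23.17
92.5 92.84 [-0.77  0.22 10.32] 23.52
92.0 92.48 [-1.49  0.05 11.44] 23.87
91.5 92.02 [-1.28 -0.23 11.6 ] 24.22
91.0 91.55 [-1.4  -0.39 11.63] 24.57
90.5 91.06 [-1.02 -0.08 11.99] 24.92
90.0 90.57 [-1.47 -0.42 12.73] 25.27
89.5 90.08 [-1.21 -0.12 12.13] 25.62
89.0 89.62 [-2.   -0.38 12.81] 25.97
88.5 89.24 [-1.72 -0.73 13.6 ] 26.32
88.0 88.87 [-2.22 -0.28 15.02] 26.67
87.5 88.41 [-1.8  -0.62 15.24] 27.02
87.0 87.75 [-1.51 -0.65 13.48] 27.37
86.5 86.39 [-0.32  0.67  4.63] 27.72
STOP 15.241927147652163
```

Snapped: the force fell from 15.2 N to 4.6 N, with a 12 N plateau on the way down as the spot dented. Lifting off to check.

```bash
python3 - <<'E'
from h import *
manip.move_straight([512.8,158.3,106],speed=40)
manip.move_straight([512.8,158.3,200],speed=150);manip.sleep(0.4);st()
c=cam("wrist");np.savez("w8.npz",**c);cv2.imwrite("pics/w8.png",c["img"][:,:,::-1])
r=c["img"][180:420,250:390,::-1];cv2.imwrite("pics/w8c.png",np.hstack([cv2.resize(r,None,fx=2.5,fy=2.5),cv2.resize(c["img"][190:290,270:370,::-1],(420,600))[:600]]))
E
```

```text
29.52 [512.62 158.29 199.64] F [ 0.35 -0.39 -1.68] T [ 0.06 -0.    0.02] w 18.97
```

View pics/w8c.png

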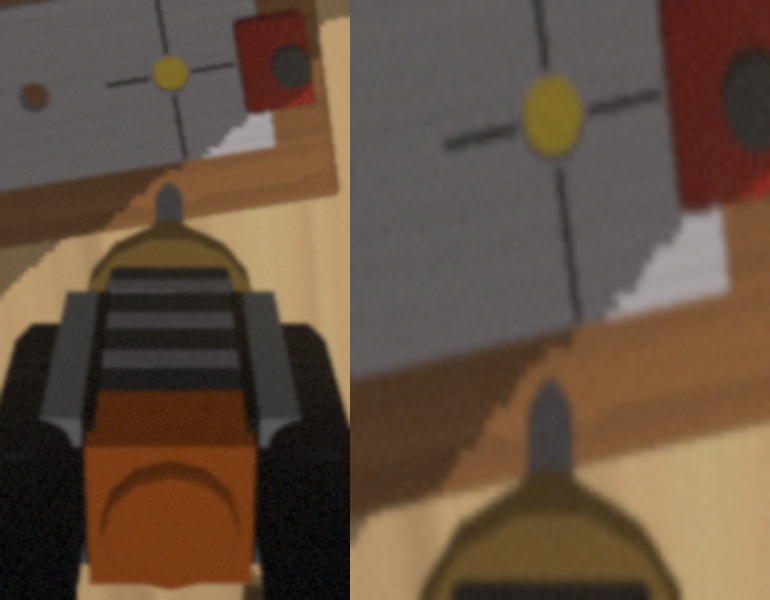

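```bash
python3 - <<'E'
from h import *
manip.move_straight([512.8,158.3,240],speed=150)
manip.goto([PX,PY,240],down(A0));manip.sleep(0.4)
f0=np.mean([manip.get_obs()["wrist_force"] for _ in range(4)],0)
for z in (165,150,130,122,116,110,104,98,94,91,89,88,87,86.5,86,85.7):
    manip.move_straight([PX,PY,z],speed=80 if z>120 else 30);manip.sleep(0.05)
    o=manip.get_obs();f=o["wrist_force"]-f0;print(z,o["ee_pos"].round(2),f.round(2),round(o["time_s"],2))
    if f[2]>5 or abs(f[0])>6 or abs(f[1])>6: print("STOP");break
c=cam("wrist");cv2.imwrite("pics/w9.png",c["img"][:,:,::-1])
E
```

```text
165 [ 528.67 -233.74  165.61] [-0.27  0.52  0.68] 32.99
150 [ 527.97 -233.48  149.63] [ 0.39 -0.16  0.82] 33.38
130 [ 528.11 -233.5   129.71] [0.31 0.62 0.5 ] 33.83
122 [ 528.03 -233.55  121.78] [0.75 0.11 0.79] 34.12
116 [ 528.18 -233.56  115.92] [-0.09 -0.18  0.36] 34.52
110 [ 528.15 -233.57  109.88] [ 0.54  0.12 -0.01] 34.92
104 [ 528.13 -233.54  103.89] [0.1  0.2  0.78] 35.33
98 [ 528.12 -233.54   97.86] [ 0.66 -0.05  0.08] 35.73
94 [ 528.11 -233.56   93.87] [ 0.02  0.82 -0.14] 36.06
91 [ 528.12 -233.51   90.88] [0.61 0.48 0.49] 36.36
89 [ 528.11 -233.59   88.93] [ 0.68  0.02 -0.27] 36.66
88 [ 528.17 -233.59   87.95] [-0.11 -0.63  0.29] 36.96
87 [ 528.19 -233.63   86.98] [ 1.08  0.75 -0.23] 37.26
86.5 [ 528.19 -233.61   86.49] [ 0.1  -0.34  0.  ] 37.56
86 [ 528.31 -233.63   86.17] [0.31 1.06 3.26] 37.86
85.7 [ 528.31 -233.64   86.18] [-2.54  0.57  7.32] 38.16
STOP
```

View pics/w9.png

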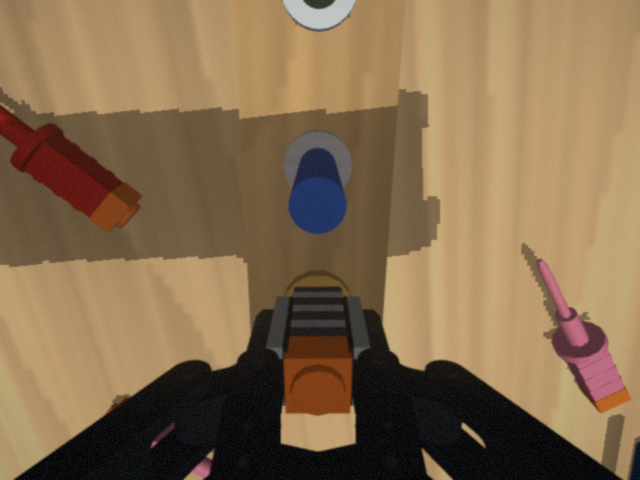

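The punch is seated at the same height as when I gripped it (TCP 86.2 mm), with the collar on the block at (318,285). I'll release it and retreat.

```bash
python3 - <<'E'
from h import *
manip.move_straight([PX,PY,86.2],speed=20)
manip.gripper_to(85);manip.sleep(0.3);st("open")
manip.move_straight([PX,PY,200],speed=100)
manip.goto([529,-215,290],down(A0));manip.sleep(0.4)
c=cam("wrist");a=c["img"][:,:,::-1]
print(blobs(c,(5,150,100),(17,255,255),(290,190,350,260))[1])
cc=cam("wrist")
t=cam("top")["img"][:,:,::-1];s=cam("scene")["img"][:,:,::-1];np.savez("fin.npz",a=a,t=t,s=s)
cv2.imwrite("pics/f1.png",np.hstack([cv2.resize(a[190:255,280:360],(400,325)),cv2.resize(s[240:310,190:290],(400,325))]))
cv2.imwrite("pics/f_top.png",t);st()
E
```

```text
open 39.41 [ 528.21 -233.64   86.2 ] F [-0.02 -0.3   0.28] T [-0.02  0.02  0.  ] w 84.9
[(657, [306, 219, 28, 28], [319.5, 233.8])]
 41.76 [ 528.94 -214.97  289.83] F [-0.5  -0.36  0.3 ] T [-0.   -0.02 -0.  ] w 84.5
```

View pics/f1.png

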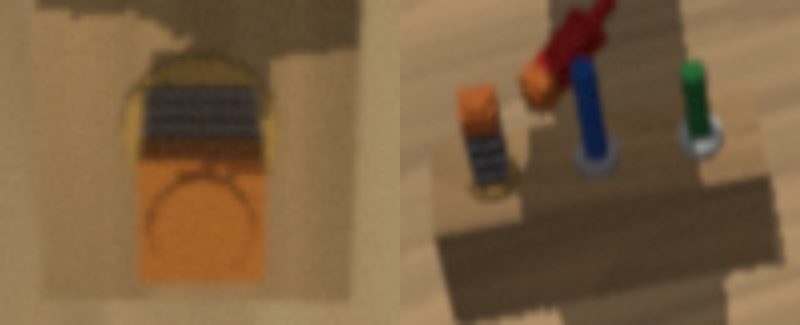

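View pics/f_top.png

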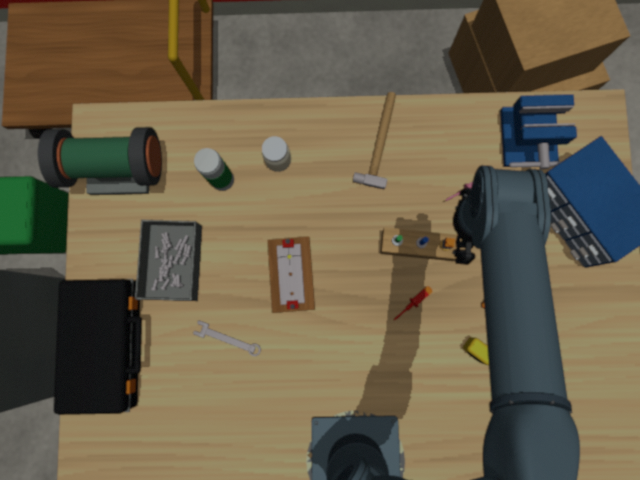

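```bash
python3 - <<'E'
from h import *
manip.goto([512,177,200],down(A0)); manip.sleep(0.3);st()
c=cam("wrist");b=dict(np.load("w2.npz"))
f=lambda i:cv2.resize(i[195:265,285:365,::-1],(400,350))
cv2.imwrite("pics/f2.png",np.hstack([f(b["img"]),f(c["img"])]))
E
```

```text
43.55 [512.29 176.42 200.06] F [-0.25 -0.16 -0.23] T [-0.   -0.02  0.01] w 85.04
```

View pics/f2.png

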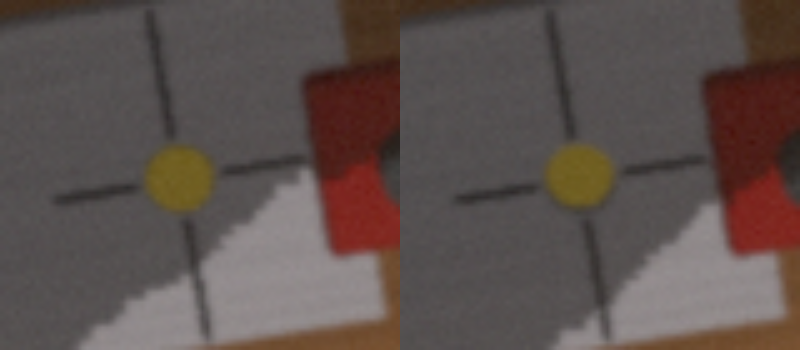

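Before (left) and after (right), the disc now has a dark rim, as if sunken. No other marks show on the plate. Handing in.

```bash
python3 -c "
from cell import manip
manip.close_job()"
```

```text
the job is handed in; nothing more can be done
```

I punched the yellow spot, stood the centre punch back in its own hole and handed the job in at about 44 s.

- **Snap and dent:** I pressed straight down on the spot. The force levelled off near 12 N as the spot gave way, peaked at 15.2 N, then dropped to 4.6 N at the snap, where I stopped. The before/after pictures show the disc sunken and no other marks in the close-up around the spot. I couldn't measure the dent depth directly.
- **Return:** The punch seated at a tool height of 86.2 mm, the same as when I gripped it, and the last view shows it upright with its collar on the block. I pressed it home with about 7 N before letting go.
- **Other items:** Nothing else appears moved in the last overview picture, though the arm hid part of it, including the pink look-alikes.
- **Disagreement:** The wrist camera and the fixed cameras differed by 1 to 2.5 mm. I checked the alignment by viewing the tip and the spot together in the wrist picture just before contact.

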